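# Stand the slumped chopping board back against the microwave

### The job

The wooden chopping board has slumped away from the microwave onto the square tin. Tip it back up with a push of the fingers so that it leans against the side of the microwave again, then push its foot in, square to the oven, until the lower edge is about 3 cm from the microwave's side, so that it stands steep and cannot slide down. Only push the board, never lift it, and leave the tin, mugs, jars and the rest where they stand.

Things in the scene. Friction and masses are not known exactly. Their poses are not given: they have to be found in the camera images.
- microwave: white microwave oven, fixed, 340 mm deep (own x; the door and two dials look to its -x), 440 mm wide (own y), 260 mm high with its 12 mm feet; origin at the centre of its underside, on the worktop. The board belongs against its flat -y side, the plane y = -220 mm in its own frame
- board: wooden chopping board, loose, 0.55 to 0.9 kg, 300 mm long (own x), 16 thick (own y), 220 high (own z), a 28 x 90 mm hand slot near its +x end. Stands on a long edge; origin mid-length, mid-thickness of that lower edge; +y face to the oven. At first its foot is 60 to 80 mm from the oven and it leans 33 degrees away on the tin's top edge. Past upright it falls to the oven by itself. Its foot slides if pushed low, binds if pushed higher up
- board_foot_l (a point): point on the board's lower edge, on the microwave side of its thickness, 145 mm from the middle towards the board's -x end
- board_foot_r (a point): the same, 145 mm from the middle towards the board's +x end
- board_top (a point): middle of the board's upper long edge, on the microwave side of its thickness, 220 mm above the foot along the board
- tin: square steel tin with a lid, loose, about 1 kg, 110 x 110 mm and 130 mm high; origin at the centre of its underside. The board rests on the top edge of its +y side
- mug_a: white mug, 80 mm across, 92 mm high, handle to its own +y; origin at the centre of its underside; a bystander
- mug_b: red mug, 80 mm across, 92 mm high, handle to its own +y; origin at the centre of its underside; a bystander
- coffee_jar: amber glass jar with a black cap, 68 mm across, 120 mm high; origin at the centre of its underside; a bystander
- sugar_jar: white jar with a steel cap, 72 mm across, 110 mm high; origin at the centre of its underside; a bystander
- cocoa_can: red can, 74 mm across, 130 mm high; origin at the centre of its underside; a bystander
- spoon: steel spoon lying flat, 150 mm long; its own x runs along it; a bystander

How it is judged:
By the outcome, as a careful person would: the job done as asked, in the order asked, and still so for the second after the job is handed in, with the robot touching nothing.
It also fails if it takes over 54 s, if anything falls off the work surface, if the arm or the gripper's body presses on something with over 40 N, if the wrist force passes 120 N, or if a joint passes its speed limit or range.

### The arm

A 6-joint arm with a two-finger parallel gripper is mounted at the origin on the work surface. World frame = base frame: x ahead of the robot, y to its left, z up, the work surface at z = 0. Lengths are in mm, angles in rad, forces in N, time in s.
With the tool pointing down it reaches from about 350 to 775 mm from the base axis. Payload 7.3 kg.
Tool frame: the origin (TCP) lies on the front face of the gripper's body, between the roots of the fingers; the fingertips stand 66 mm ahead of it and the grasp point (between the pads) lies 47 mm ahead of it (bot.tcp_to_grasp is the z of the grasp point in the tool frame, in mm); z points along the fingers, y is the direction in which the jaws open and shut (so a half turn about z gives the same grasp; the last joint's range is limited). The gripper opens to 92 mm and grips with 3 to 60 N. Pads are 19 mm wide; open, the fingers measure 130 mm over their backs; the gripper's body (75 mm by 190 mm) begins 47 mm behind the grasp point.
Start: joints at [-1.494, 0.342, 1.524, -0, 1.275, -0.146], TCP at [116.026, -512.032, 292.241] pointing down, gripper open.
Joint ranges: [-2.53, 2.53], [-0.77, 2.02], [0.04, 2.7], [-1, 4.14], [0.28, 2.66], [-3.11, 3.11]. Speed limits (rad/s): [2.57, 2.57, 3.14, 3.14, 3.14, 3.14].

### API

Orientations are given as [roll, pitch, yaw] about the fixed x, y, z axes, in that order (R = Rz(yaw) Ry(pitch) Rx(roll)).
In Python, from plant import bot gives the robot as it stands.
- The arm moves only by the tool carry_out, never from a script. Its argument "deltas" is a list that holds one entry, the list of rows, each a list of 4 numbers: the shift along the tool's x, y, z in mm, then the turn about the tool's z in units of 5 degrees (1.0 is 5 degrees). A call has 1 to 20 rows; each row is the pose to reach, as a shift and turn from the pose commanded when the call began, along the tool's axes at that moment; what a row does not reach only later rows make up. A row lasts 1/10 s, in which the tool goes at most 50 mm and 8.59 degrees, less where a joint would pass 70% of its speed; a pose out of reach is approached as far as the arm can. A call with a gripper value outside its range is refused whole. "fingers" is the finger opening in mm, from 0 to 91.8, set as the call begins (left out, the last holds). The fingers move at their own pace and stop on an object; the grip force is fixed at half the most. Time passes only in rows, so rows that repeat a pose let the fingers close. It gives the time, the measured TCP pose, the force and the opening at its end, in the units of the state.
- bot.get_obs(): the state, without advancing time (a new reading comes with each control period).
- bot.capture(name): name is "scene" or "top" or "wrist"; returns (picture, depth): 480x640x3 uint8, blue, green, red; 480x640 float32, mm along the optical axis (not along the pixel's ray), 0 where there is no reading.
- bot.camera_model(name): a dict with "K" (3x3 intrinsics, pixels), "camera_from_world" (4x4, takes a point from world to camera coordinates). Camera axes: x right, y down, z forward; pixel columns grow to the right and rows downward; lengths in mm; the calibration is good to about 2 mm. A picture is of the moment at which its call begins: read the wrist's pose just before it. camera_model takes no time and is no camera call; for the wrist camera it gives the pose at the moment of the call.
- bot.close_job(): hands the job in, once; it reports no verdict.
The state is a dict: "time": time; "joint_positions": joint angles; "dq": joint speeds; "tau": joint torques, N m; "tool_pos": TCP position; "tcp_rot": TCP orientation; "contact_force": force on the tool from outside, world axes, zero at the start; "moment": the same for the moment, N m; "grip_width": finger opening in mm.
Only numpy, scipy, OpenCV 4.12 (cv2) and the standard library are available. Lean on these libraries where they do the work, as an engineer would, in place of code of your own. Each camera call takes 0.05 s, during which the arm holds its last target. There are 200 camera calls.

## Working session

There is one attempt and no reset: what is moved stays moved. The work goes in short steps, Python scripts to look and compute and a tool call to move; the robot and the scene stay as the last step left them, time stands still between calls to the robot, and variables do not carry over. Pictures are saved under pics/ and viewed, about 8 in all and at most 12, crops included, and the job is handed in when it is done.

Besides the shell and the picture viewer there is one more tool, called after ">>>" by a JSON object that holds its "method" and its "body", one argument or row to a line. carry_out: Moves the arm, as the interface text tells. Its arguments: {"type":"object","properties":{"deltas":{"type":"array","items":{"type":"array","items":{"type":"array","items":{"type":"number"}}}},"fingers":{"type":"number"}},"required":["deltas"]}

```bash
mkdir -p pics; ls; python3 - <<'E'
from plant import bot
import cv2,numpy as np
o=bot.get_obs();print({k:np.round(v,3) for k,v in o.items()})
for n in("scene","top"):
    im,d=bot.capture(n);cv2.imwrite(f"pics/{n}0.png",im);np.save(f"pics/{n}0.npy",d)
    m=bot.camera_model(n);print(n,np.round(m["K"],1).tolist(),np.round(m["camera_from_world"],3).tolist())
E
```

```text
pics
{'time': np.float64(0.0), 'joint_positions': array([-1.494,  0.343,  1.525, -0.   ,  1.275, -0.146]), 'dq': array([-0.001,  0.   , -0.   , -0.   , -0.001,  0.001]), 'tau': array([-2.0000e-03, -4.3125e+01, -2.4422e+01,  7.2000e-02,  5.6000e-02,
       -0.0000e+00]), 'tool_pos': array([ 116.006, -511.716,  291.537]), 'tcp_rot': array([-3.14 , -0.   ,  0.223]), 'contact_force': array([-0.109,  0.342, -0.262]), 'moment': array([ 0.007, -0.013,  0.046]), 'grip_width': np.float64(91.701)}
scene [[489.9, 0.0, 311.6], [0.0, 489.9, 231.4], [0.0, 0.0, 1.0]] [[-0.388, 0.921, 0.011, 106.387], [0.691, 0.3, -0.657, -299.428], [-0.609, -0.247, -0.753, 1603.209], [0.0, 0.0, 0.0, 1.0]]
top [[451.2, 0.0, 325.7], [0.0, 451.2, 245.7], [0.0, 0.0, 1.0]] [[-0.024, -1.0, -0.014, 127.484], [-0.997, 0.025, -0.078, 524.407], [0.078, 0.012, -0.997, 1349.747], [0.0, 0.0, 0.0, 1.0]]
```

View pics/scene0.png

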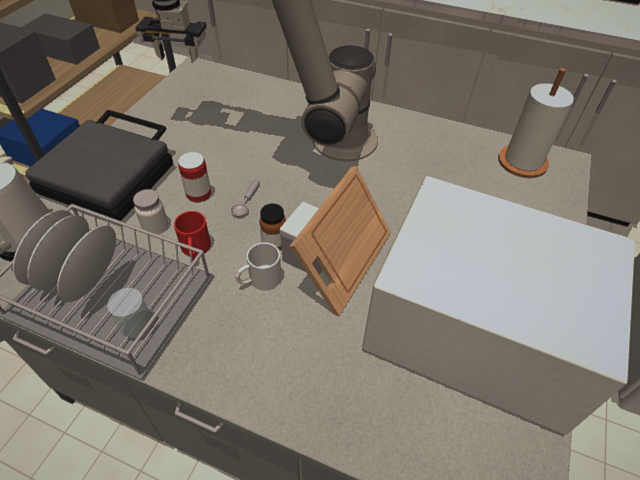

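View pics/top0.png

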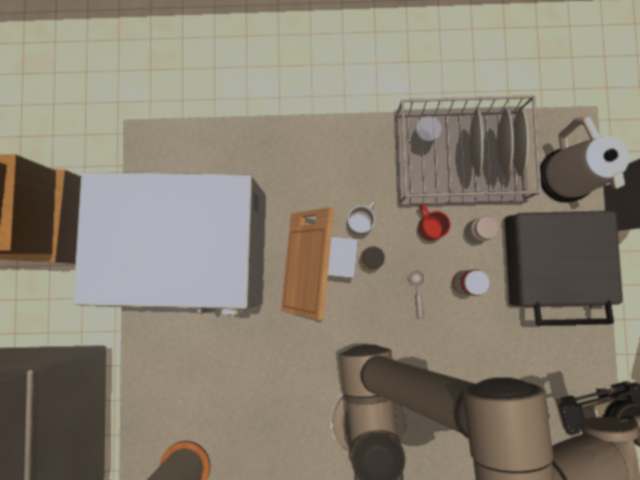

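The scene view shows the board (~345,240) leaning on the tin (~300,235), with the oven on the right and the white mug (265,265) and coffee jar (270,225) behind the tin. In the top view the board spans (283–332, 208–318), the tin top is at (343,257) and the oven top runs from (77,175) to (250,305).

```bash
cat > h.py <<'E'
import numpy as np,cv2
from plant import bot
def world(n,d,m=None):
    m=m or bot.camera_model(n);K=np.array(m["K"]);T=np.linalg.inv(np.array(m["camera_from_world"]))
    v,u=np.mgrid[:d.shape[0],:d.shape[1]]
    c=np.stack([(u-K[0,2])/K[0,0]*d,(v-K[1,2])/K[1,1]*d,d],-1)
    return c@T[:3,:3].T+T[:3,3]
def rect(P,zlo,zhi,box,mask=None,d=None):
    m=(P[...,2]>zlo)&(P[...,2]<zhi)&(P[...,0]>box[0])&(P[...,0]<box[1])&(P[...,1]>box[2])&(P[...,1]<box[3])
    if mask is not None:m&=mask
    if d is not None:m&=d>0
    q=P[m];r=cv2.minAreaRect(q[:,:2].astype(np.float32))
    return q,r,cv2.boxPoints(r)
def wood(im):
    h=cv2.cvtColor(im,cv2.COLOR_BGR2HSV);return (h[...,0]>6)&(h[...,0]<22)&(h[...,1]>90)
E
python3 - <<'E'
from h import *
np.set_printoptions(suppress=True,precision=1)
for n in("top","scene"):
    d=np.load(f"pics/{n}0.npy");im=cv2.imread(f"pics/{n}0.png");P=world(n,d)
    q,r,b=rect(P,245,275,(300,900,0,700),None,d);print(n,"oven",len(q),np.median(q[:,2]),r,b.tolist())
    w=cv2.erode(wood(im).astype(np.uint8),np.ones((3,3)))>0
    q,r,b=rect(P,2,230,(300,800,-100,250),w,d)
    c=q.mean(0);U,S,V=np.linalg.svd(q-c,full_matrices=False)
    nrm=V[2]*np.sign(V[2,2]);print("board",len(q),c,"n",nrm,"tilt",90-np.degrees(np.arccos(nrm[2])),"long",V[0],S/len(q)**.5)
    a=np.array(V[0]);a*=np.sign(a[0]);u=np.cross(nrm,a);u*=np.sign(u[2])
    s=(q-c)@a;t=(q-c)@u;print("extents",np.percentile(s,[.3,99.7]),np.percentile(t,[.3,99.7]),"up",u,"zrange",q[:,2].min(),q[:,2].max())
    tm=(np.percentile(t,.3)+np.percentile(t,99.7))/2;sm=(np.percentile(s,.3)+np.percentile(s,99.7))/2
    for i in(-150,150):
        for j in(-110,110):print("corner",i,j,c+a*(sm+i)+u*(tm+j))
    try:
        q,r,b=rect(P,118,142,(400,750,-200,20),~wood(im),d);print("tin",len(q),np.median(q,0),r,b.tolist())
    except Exception as e:print(e)
    q,r,b=rect(P,85,98,(400,800,-200,20),~wood(im),d);print("mug",len(q),q.mean(0),r)
E
```

```text
top oven 20897 258.8022260985499 ((535.7706909179688, 504.9059143066406), (402.2055969238281, 343.4590148925781), 87.52816772460938) [[355.5277404785156, 311.3966369628906], [698.667236328125, 296.5838317871094], [716.013671875, 698.4151611328125], [372.8741455078125, 713.22802734375]]
board 4067 [469.3 167.8 117.9] n [0.1 0.8 0.6] tilt 33.86577743454105 long [-1.   0.1  0. ] [83.2 65.7  2.7]
extents [-140.7  151.1] [-123.2   91.6] up [-0.1 -0.6  0.8] zrange 10.844012472043914 197.18434257394165
corner -150 -110 [332.5 254.3  15. ]
corner -150 110 [320.2 132.3 197.6]
corner 150 -110 [630.4 219.7  11.8]
corner 150 110 [618.2  97.6 194.5]
tin 219 [484.2 -21.  119.9] ((568.4535522460938, -87.1291732788086), (55.2337532043457, 270.8215637207031), 50.75040054321289) [[446.1186218261719, -22.841209411621094], [655.842041015625, -194.1899871826172], [690.7884521484375, -151.41714477539062], [481.0650634765625, 19.931640625]]
mug 155 [575.8 -73.7  90.3] ((562.0513916015625, -90.88002014160156), (187.03611755371094, 231.42068481445312), 10.282477378845215)
scene oven 29568 261.2405190467325 (
[... 338 characters left out ...]
long [ 1.  -0.2  0. ] [84.6 65.  21.9]
extents [-157.5  137.7] [-117.6  102.5] up [-0.1 -0.6  0.8] zrange 10.760770005491736 197.14708610978357
corner -150 -110 [343.  263.1  15.8]
corner -150 110 [321.7 131.5 190.8]
corner 150 -110 [639.4 216.7  17.1]
corner 150 110 [618.1  85.1 192.1]
tin 326 [487.6 -20.4 120.8] ((578.26416015625, -72.26614379882812), (61.076271057128906, 269.9091491699219), 60.22924041748047) [[445.9578857421875, -31.764692306518555], [680.244140625, -165.78294372558594], [710.5704345703125, -112.76759338378906], [476.2841796875, 21.250656127929688]]
mug 291 [595.6 -81.6  90.7] ((573.7177734375, -88.7318115234375), (168.01513671875, 232.5051727294922), 10.908135414123535)
```

>>> {"method": "carry_out", "body": {
  "deltas": [
    [[298,-119,0,-5],[298,-119,0,-5],[298,-119,0,-5],[298,-119,0,-5],[298,-119,0,-5],[298,-119,0,-5],[298,-119,0,-5],[466,-486,0,-14.1],[466,-486,0,-14.1],[466,-486,0,-14.1],[466,-486,0,-14.1],[466,-486,0,-14.1],[466,-486,0,-14.1],[466,-486,0,-14.1],[466,-486,0,-14.1],[466,-486,0,-14.1],[466,-486,0,-14.1],[466,-486,30,-14.1],[466,-486,30,-14.1],[466,-486,30,-14.1]]
  ]
}}

```text
time: 2.1
tool_pos: [462.9, 63.7, 262.2]
tcp_rot: [-3.14, 0.0, 1.451]
contact_force: [0.5, 0.1, 0.5]
grip_width: 91.8
```

```bash
python3 - <<'E'
from h import *
o=bot.get_obs();print(o["time"],o["tool_pos"],o["tcp_rot"],o["contact_force"])
im,d=bot.capture("scene");cv2.imwrite("pics/scene1.png",im);np.save("pics/scene1.npy",d)
np.set_printoptions(suppress=True,precision=1)
d=np.load("pics/top0.npy");im=cv2.imread("pics/top0.png");P=world("top",d)
q,r,b=rect(P,123,137,(420,640,0,160),~wood(im),d);print("tin",len(q),np.median(q,0),r,b.tolist())
E
```

```text
2.1 [462.90886563  63.68489934 262.23964558] [-3.14007895e+00  4.83680751e-04  1.45133704e+00] [0.4719836  0.11226064 0.52949827]
tin 1028 [486.9  67.3 128.6] ((531.2781372070312, 68.54607391357422), (209.36495971679688, 112.77366638183594), 10.764406204223633) [[417.9062805175781, 104.38903045654297], [438.9691467285156, -6.400201797485352], [644.6500244140625, 32.70311737060547], [623.587158203125, 143.4923553466797]]
```

View pics/scene1.png

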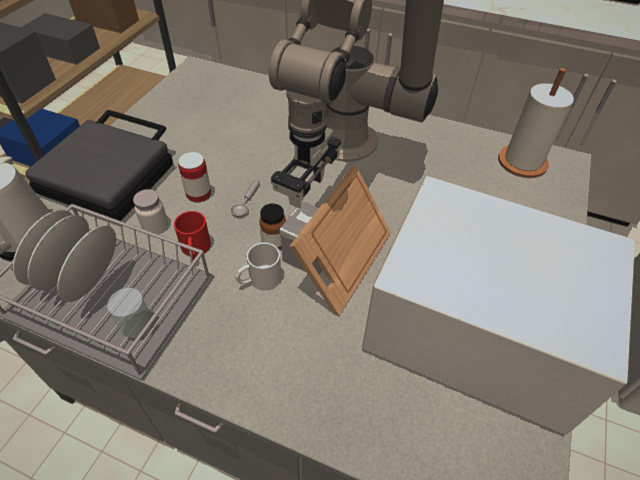

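The hand (305,170) sits above the tin, behind the board, and is clear of it. I'll go down and start the push.

>>> {"method": "carry_out", "body": {
  "deltas": [
    [[0,0,15,0],[0,0,29,0],[8,0,29,0],[16,0,29,0],[24,0,29,0],[32,0,29,0],[40,0,29,0],[48,0,29,0],[55,0,29,0],[62,0,29,0],[69,0,29,0],[76,0,29,0],[83,0,29,0],[90,0,29,0],[97,0,29,0],[104,0,29,0],[110,0,29,0],[110,0,29,0]]
  ]
}}

```text
time: 3.95
tool_pos: [476.0, 175.0, 233.1]
tcp_rot: [-3.142, -0.0, 1.454]
contact_force: [0.3, -1.7, -0.8]
grip_width: 92.2
```

```bash
cat >> h.py <<'E'
def board(n,tag):
    np.set_printoptions(suppress=True,precision=1)
    o=bot.get_obs();print(o["time"],o["tool_pos"],o["contact_force"])
    im,d=bot.capture(n);cv2.imwrite(f"pics/{tag}.png",im);np.save(f"pics/{tag}.npy",d)
    P=world(n,d);w=cv2.erode(wood(im).astype(np.uint8),np.ones((3,3)))>0
    m=w&(d>0)&(P[...,2]>4)&(P[...,2]<235)&(P[...,0]>300)&(P[...,0]<720)&(P[...,1]>60)&(P[...,1]<330)
    q=P[m]
    print(n,"pts",len(q))
    for lo in range(10,230,30):
        s=q[(q[:,2]>lo)&(q[:,2]<lo+30)]
        if len(s)>80:
            k=np.polyfit(s[:,0]-470,s[:,1],1);print(lo,len(s),"x",s[:,0].min(),s[:,0].max(),"y@470",k[1],"yaw",np.degrees(np.arctan(k[0])))
    return im,d,P,q
E
python3 -c "
from h import *
board('scene','s2')"
```

```text
3.95 [476.  175.  233.1] [ 0.3 -1.7 -0.8]
scene pts 4173
10 440 x 342.19963805852785 634.3339210260134 y@470 238.48172082859261 yaw -7.338842224731918
40 569 x 342.1912228162482 634.0589872895262 y@470 233.15428079806074 yaw -7.650594140448279
70 533 x 343.1116506241559 632.840102943414 y@470 227.62016450055532 yaw -7.629469159959607
100 565 x 340.1245356375324 631.952671686073 y@470 222.0892785532819 yaw -7.617002714063461
130 579 x 341.87304363870635 631.4184857476415 y@470 216.6484542981645 yaw -7.4628944776941815
160 672 x 336.84200618029524 631.0871904739327 y@470 211.2018328671446 yaw -7.332497587084245
190 738 x 332.79966176749156 630.649547941923 y@470 205.17907307669898 yaw -8.10542556785659
```

View pics/s2.png

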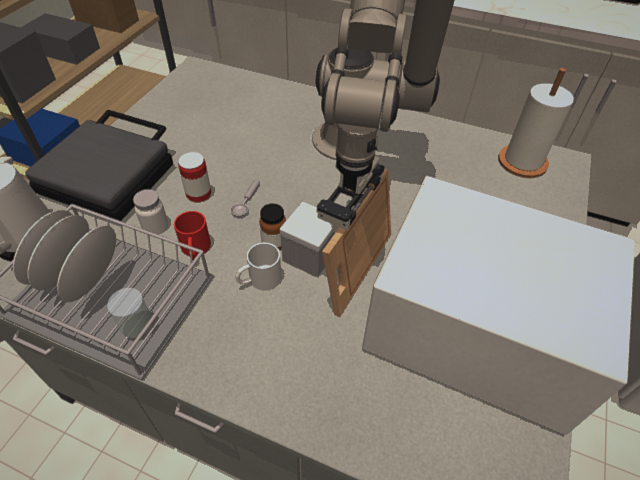

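The board is now about 10° short of upright and its foot hasn't moved. The tin, mug and jar are untouched. I'll keep pushing slowly past upright.

>>> {"method": "carry_out", "body": {
  "deltas": [
    [[6,0,0,0],[12,0,0,0],[18,0,0,0],[24,0,0,0],[29,0,0,0],[34,0,0,0],[38,0,0,0],[42,0,0,0],[46,0,0,0],[50,0,0,0],[54,0,0,0],[58,0,0,0],[60,0,0,0],[60,0,0,0],[60,0,0,0],[60,0,0,0]]
  ]
}}

```text
time: 5.6
tool_pos: [483.1, 233.6, 233.2]
tcp_rot: [3.142, 0.0, 1.453]
contact_force: [0.3, -0.4, -1.0]
grip_width: 91.9
```

```bash
python3 -c "
from h import *
board('scene','s3');board('top','t3')"
```

```text
5.6 [483.1 233.6 233.2] [ 0.3 -0.4 -1. ]
scene pts 1007
100 81 x 422.553910821116 638.5320993452497 y@470 256.70883666820566 yaw -3.2175818655981785
130 99 x 415.35232645451447 639.220971904805 y@470 264.9642076224309 yaw -3.1581032866237986
160 101 x 423.43487639850787 639.4606466312375 y@470 273.5007656835417 yaw -3.462519539180309
190 618 x 351.3825941891122 640.8080679353868 y@470 290.944978005065 yaw -5.460330192513451
5.65 [483.1 233.6 233.2] [-0.   0.6  0.3]
top pts 639
160 102 x 352.8609273344744 630.3903679890718 y@470 275.81032009563654 yaw -5.3294683872568855
190 331 x 351.16218416945264 637.5261903498408 y@470 289.3034237796838 yaw -4.834702541378791
```

View pics/s3.png

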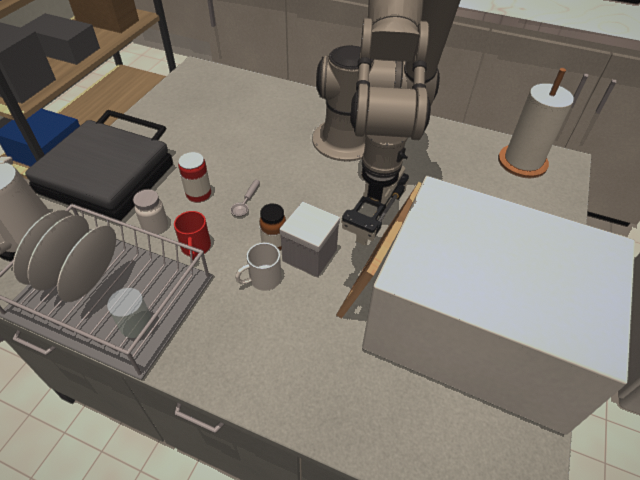

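The board has tipped and now leans on the oven, its near top end at (420,185). The tin, mug and jar are where they were. I'll back off and measure the foot.

>>> {"method": "carry_out", "body": {
  "deltas": [
    [[-30,0,0,0],[-60,0,-20,0],[-100,0,-60,0],[-140,0,-80,0],[-140,0,-80,0],[-140,0,-80,0]]
  ]
}}

```text
time: 6.3
tool_pos: [466.7, 94.0, 313.7]
tcp_rot: [3.14, -0.001, 1.451]
contact_force: [0.2, 0.0, 0.1]
grip_width: 91.6
```

```bash
python3 - <<'E'
from h import *
im,d,P,q=board('top','t4')
im2,_,_,_=board('wrist','w4')
cv2.imwrite("pics/c4.png",np.hstack([cv2.resize(im[150:350,200:420],None,fx=1.8,fy=1.8),cv2.resize(im2,(400,360))[:,:400]])[:600,:800])
E
```

```text
6.3 [466.7  94.  313.7] [0.2 0.  0.1]
top pts 3333
10 292 x 340.3300386969315 625.683658682045 y@470 235.00877418976205 yaw -5.470456392188665
40 413 x 339.8543884269043 626.6925951678367 y@470 242.99874699179017 yaw -4.794445351997617
70 367 x 340.37971094515694 627.1518621293699 y@470 250.7427152121129 yaw -5.478914617847889
100 388 x 342.5689070994511 629.4411476164373 y@470 259.02688261108955 yaw -5.48015144724355
130 416 x 341.825091330022 630.4100692398022 y@470 267.33303741454847 yaw -5.348365191298281
160 490 x 343.65463415054717 630.1618574349998 y@470 275.5446930131372 yaw -5.377074805403161
190 966 x 344.6950395153493 637.3048583224504 y@470 288.36376403686694 yaw -5.323057414350146
6.35 [466.5  94.8 312.9] [-0.8 -0.5 -0.6]
wrist pts 28632
10 4706 x 336.5511411184942 630.3766427938745 y@470 233.1773350243363 yaw -5.416476680651038
40 6364 x 337.3063548137055 631.617686629429 y@470 241.79853696359862 yaw -5.090245210656692
70 8070 x 337.8480644440614 632.7138107206233 y@470 250.18380377383878 yaw -5.083168398838498
100 8940 x 338.5520944691266 633.6229131360607 y@470 257.64050854139896 yaw -5.716894996001592
```

View pics/c4.png

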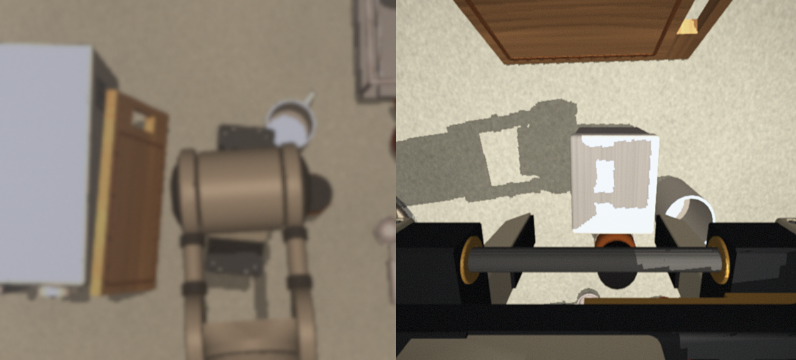

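The board stands at about 15° lean with its yaw 3° off the oven, and its foot gap is about 56–70 mm. Before going down between the tin and the board, I'll check the tin's edges.

```bash
python3 - <<'E'
from h import *
np.set_printoptions(suppress=True,precision=1)
d=np.load("pics/w4.npy");im=cv2.imread("pics/w4.png");P=world("wrist",d)
q,r,b=rect(P,124,136,(420,580,5,150),None,d);print("wrist tin",len(q),r,b)
print(np.percentile(q[:,0],[1,50,99]),np.percentile(q[:,1],[1,50,99]))
d=np.load("pics/scene0.npy")
d=np.load("pics/s3.npy");P=world("scene",d)
q,r,b=rect(P,124,136,(420,580,5,150),None,d);print("scene tin",len(q),r,b)
q,r,b=rect(P,84,97,(540,700,-60,120),None,d);print("mug_a",len(q),r)
E
```

```text
wrist tin 17947 ((488.74493408203125, 83.8381118774414), (109.44278717041016, 109.81810760498047), 83.06060028076172) [[427.6  36.2]
 [536.6  22.9]
 [549.9 131.5]
 [440.8 144.8]]
[433.8 488.8 543.9] [ 29.8  88.7 139.8]
scene tin 1580 ((490.6083679199219, 84.84239196777344), (111.32183837890625, 112.56915283203125), 82.16239929199219) [[427.3  37.4]
 [538.8  22. ]
 [554.  132.3]
 [442.4 147.7]]
mug_a 335 ((572.3603515625, 36.736236572265625), (80.61781311035156, 155.21484375), 44.81237030029297)
```

>>> {"method": "carry_out", "body": {
  "deltas": [
    [[40,4,0,-0.85],[80,6,40,-0.85],[98,6,80,-0.85],[98,6,120,-0.85],[98,6,120,-0.85],[98,6,120,-0.85]]
  ]
}}

```text
time: 7.0
tool_pos: [483.7, 192.1, 192.9]
tcp_rot: [-3.139, 0.001, 1.529]
contact_force: [0.3, 0.7, 1.2]
grip_width: 91.5
```

```bash
python3 - <<'E'
from h import *
np.set_printoptions(suppress=True,precision=2)
o=bot.get_obs();T=np.linalg.inv(np.array(bot.camera_model("wrist")["camera_from_world"]))
print(o["time"],o["tool_pos"],o["tcp_rot"],o["contact_force"],"cam-tcp",T[:3,3]-o["tool_pos"],"look",T[:3,2])
E
```

```text
7.0 [483.73 192.11 192.88] [-3.14  0.    1.53] [0.28 0.7  1.21] cam-tcp [ 3.76 75.41 90.71] look [-0.02 -0.28 -0.96]
```

The wrist camera hangs 75 mm towards the board, so I'll raise the hand and give it a half turn. That puts the camera on the tin side, above the tin.

>>> {"method": "carry_out", "body": {
  "deltas": [
    [[0,0,-50,0],[0,0,-100,0],[0,0,-100,-1.7],[0,0,-100,-3.4],[0,0,-100,-5.1],[0,0,-100,-6.8],[0,0,-100,-8.5],[0,0,-100,-10.2],[0,0,-100,-11.9],[0,0,-100,-13.6],[0,0,-100,-15.3],[0,0,-100,-17],[0,0,-100,-18.7],[0,0,-100,-20.4],[0,0,-100,-22],[0,0,-100,-22]]
  ]
}}

```text
time: 8.6
tool_pos: [484.7, 191.3, 295.9]
tcp_rot: [-3.141, 0.004, -2.835]
contact_force: [-0.4, 0.4, -0.8]
grip_width: 91.6
```

>>> {"method": "carry_out", "body": {
  "deltas": [
    [[0,0,0,-1.7],[0,0,0,-3.4],[0,0,0,-5.1],[0,0,0,-6.8],[0,0,0,-8.5],[0,0,0,-10.2],[0,0,0,-11.9],[0,0,0,-13.6],[0,0,0,-14],[0,0,0,-14],[0,0,0,-14]]
  ]
}}

```text
time: 9.7
tool_pos: [484.3, 191.3, 294.3]
tcp_rot: [-3.14, 0.0, -1.618]
contact_force: [0.6, 0.9, -0.2]
grip_width: 91.9
```

>>> {"method": "carry_out", "body": {
  "deltas": [
    [[0,0,30,0],[0,0,60,0],[0,0,90,0],[0,0,120,0],[0,0,145,0],[0,0,165,0],[0,0,185,0],[0,0,200,0],[0,0,212,0],[0,0,220,0],[0,0,222,0],[0,0,222,0],[0,0,222,0]]
  ]
}}

```text
time: 11.0
tool_pos: [484.5, 191.4, 71.8]
tcp_rot: [-3.14, 0.0, -1.614]
contact_force: [-0.2, -0.4, 0.4]
grip_width: 91.9
```

```bash
python3 - <<'E'
from h import *
im,_,_,_=board('scene','s5')
cv2.imwrite("pics/c5.png",cv2.resize(im[60:360,200:520],None,fx=2,fy=2,interpolation=cv2.INTER_CUBIC))
E
```

```text
11.0 [484.5 191.4  71.8] [-0.2 -0.4  0.4]
scene pts 1025
100 84 x 434.6927953932626 637.792538055951 y@470 256.9105341962687 yaw -3.4304546163157337
130 96 x 431.9969743640793 639.0993017180709 y@470 265.08904830814953 yaw -3.409261119418426
160 103 x 408.81776826091277 640.1403570500307 y@470 273.6109939456143 yaw -3.6137011436378725
190 628 x 348.9583447893068 641.371971188764 y@470 290.7577802143672 yaw -5.377286961287012
```

View pics/c5.png

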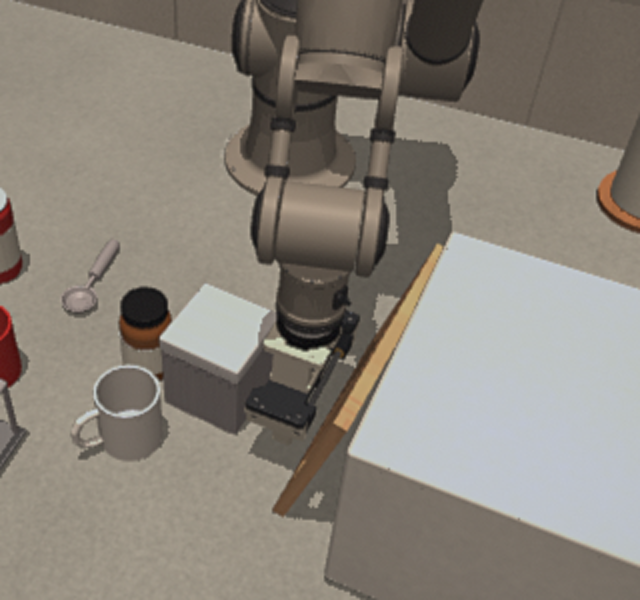

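The hand is in the gap and touches nothing. The wrist cylinder (crop 255–385, 180–270) could come near the board top or the oven, so I'll check how far it reaches.

```bash
python3 - <<'E'
from h import *
np.set_printoptions(suppress=True,precision=0)
d=np.load("pics/s5.npy");P=world("scene",d)
for u,v in [(262,225),(320,185),(320,230),(320,262),(360,205),(375,205),(382,225),(384,245),(378,265),(345,290),(345,340),(300,405),(312,400)]:
    print((u,v),P[60+v//2,200+u//2])
m=(P[...,0]>400)&(P[...,0]<580)&(P[...,1]>120)&(P[...,1]<262)&(d>0)
for z in range(60,420,20):
    s=P[m&(P[...,2]>z)&(P[...,2]<z+20)&~wood(cv2.imread("pics/s5.png"))]
    if len(s)>10:print(z,len(s),"x",np.percentile(s[:,0],[1,99]),"y",np.percentile(s[:,1],[1,99]))
E
```

```text
(262, 225) [534. 147. 353.]
(320, 185) [60. 74. 19.]
(320, 230) [515. 202. 349.]
(320, 262) [521. 207. 312.]
(360, 205) [483. 231. 367.]
(375, 205) [483. 245. 372.]
(382, 225) [487. 257. 354.]
(384, 245) [491. 263. 332.]
(378, 265) [177. 207.   1.]
(345, 290) [496. 231. 257.]
(345, 340) [424. 225.  98.]
(300, 405) [556. 213. 119.]
(312, 400) [522. 218.  89.]
60 162 x [407. 573.] y [121. 232.]
80 381 x [405. 578.] y [122. 232.]
100 717 x [404. 579.] y [124. 231.]
120 443 x [442. 551.] y [121. 215.]
140 121 x [508. 537.] y [168. 213.]
160 388 x [486. 537.] y [155. 229.]
180 175 x [482. 523.] y [159. 229.]
200 202 x [482. 525.] y [159. 231.]
220 225 x [491. 524.] y [157. 230.]
240 233 x [494. 524.] y [161. 239.]
260 192 x [487. 525.] y [161. 232.]
280 266 x [494. 526.] y [154. 253.]
300 273 x [473. 540.] y [137. 260.]
320 523 x [490. 542.] y [131. 261.]
340 882 x [456. 538.] y [128. 260.]
360 1232 x [434. 523.] y [126. 253.]
380 248 x [413. 462.] y [122. 239.]
400 205 x [403. 444.] y [121. 238.]
```

The wrist clears the oven (it is above z = 280 over there). I'll push the foot in slowly, starting with 24 mm.

>>> {"method": "carry_out", "body": {
  "deltas": [
    [[-4,0,0,0],[-8,0,0,0],[-11,0,0,0],[-13,0,0,0],[-15,0,0,0],[-17,0,0,0],[-19,0,0,0],[-20,0,0,0],[-21,0,0,0],[-22,0,0,0],[-23,0,0,0],[-24,0,0,0]]
  ]
}}

```text
time: 12.25
tool_pos: [485.1, 214.0, 71.2]
tcp_rot: [3.141, -0.002, -1.615]
contact_force: [0.5, -9.9, 2.6]
grip_width: 92.2
```

```bash
python3 -c "
from h import *
board('scene','s6');board('top','t6')"
```

```text
12.25 [485.1 214.   71.2] [ 0.5 -9.9  2.6]
scene pts 1163
40 89 x 435.30628571611817 636.4155418944832 y@470 247.3104556960234 yaw -1.1810225789763975
70 111 x 380.54424706049997 637.673458938869 y@470 254.54646358755272 yaw -0.8736912406275783
100 146 x 384.8629976078413 637.9555958535012 y@470 262.86696985820976 yaw -0.9081024267143523
130 157 x 377.4957549916488 638.500549875759 y@470 271.44689838086964 yaw -1.100799172139298
160 179 x 381.2496996244621 638.389074077947 y@470 279.54661716654124 yaw -1.3418903135528601
190 450 x 342.34765654440866 638.9641230320045 y@470 292.67482505899875 yaw -2.7711752966680048
12.3 [485.1 214.1  71.2] [-0.9 -9.4  3.3]
top pts 1041
40 81 x 591.1489797918066 627.5691875446616 y@470 254.97535852474155 yaw -3.9960826216051024
160 156 x 343.074775027138 629.3043654156559 y@470 281.353909306694 yaw -2.6362166441517267
190 585 x 341.9879922618576 634.4978647062455 y@470 295.58931374996666 yaw -3.2860815896049598
```

>>> {"method": "carry_out", "body": {
  "deltas": [
    [[-1.5,0,0,0],[-3,0,0,0],[-4.5,0,0,0],[-6,0,0,0],[-7.5,0,0,0],[-9,0,0,0],[-10,0,0,0],[-11,0,0,0],[-12,0,0,0],[-12,0,0,0]]
  ]
}}

```text
time: 13.35
tool_pos: [485.6, 226.3, 71.3]
tcp_rot: [3.141, -0.001, -1.615]
contact_force: [-0.4, -7.7, 2.0]
grip_width: 92.0
```

```bash
python3 - <<'E'
from h import *
im,d,P,q=board('scene','s7');board('top','t7')
cv2.imwrite("pics/c7.png",cv2.resize(im[110:330,280:480],None,fx=2.7,fy=2.7,interpolation=cv2.INTER_CUBIC))
E
```

```text
13.35 [485.6 226.3  71.3] [-0.4 -7.7  2. ]
scene pts 549
190 230 x 344.8474739461486 638.7726022080968 y@470 295.14151408794976 yaw -3.125376553484984
220 110 x 344.88286144841163 636.6522553943031 y@470 295.07972577189935 yaw -2.973364511433911
13.4 [485.6 226.3  71.3] [-0.6 -8.3  3.5]
top pts 613
160 97 x 539.8728575628736 627.1797452595134 y@470 282.94958351323413 yaw -2.0197956465074367
190 317 x 360.7692035957024 635.2186049807608 y@470 298.38538593933015 yaw -4.067348515174654
```

View pics/c7.png

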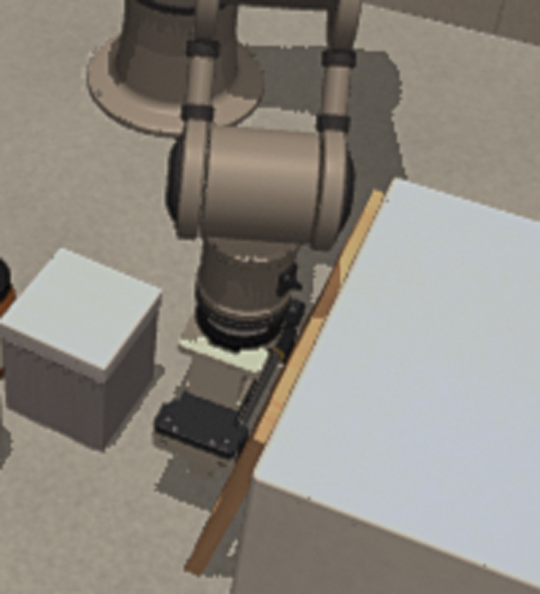

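The body is pushing at about 8 N and the board has squared up. I'll get the real gap by casting rays at the visible end of its foot.

```bash
python3 - <<'E'
from h import *
np.set_printoptions(suppress=True,precision=1)
m=bot.camera_model("scene");K=np.array(m["K"]);T=np.linalg.inv(np.array(m["camera_from_world"]))
def ray(u,v,z):
    r=T[:3,:3]@np.linalg.inv(K)@[u,v,1];return T[:3,3]+r*(z-T[2,3])/r[2]
for f in("s5","s7"):
    im=cv2.imread(f"pics/{f}.png")
    w=wood(im).astype(np.uint8);w[:290]=0;w[:,:325]=0;w[:,400:]=0;w[340:]=0
    c=max(cv2.findContours(w,0,2)[0],key=cv2.contourArea).reshape(-1,2)
    v=c[:,1].max();bot_=c[c[:,1]>=v-1];l=c[c[:,0].argmin()]
    print(f,"left",l,ray(*l,3),"bottom",bot_[:,0].min(),bot_[:,0].max(),v,ray(bot_[:,0].max(),v,0))
    d=np.load(f"pics/{f}.npy");P=world("scene",d)
    for vv in range(v-30,v+1,6):
        us=c[abs(c[:,1]-vv)<1][:,0];print(vv,us.min(),us.max(),P[vv,us.min()+1],P[vv,us.max()-1])
E
```

```text
s5 left [337 313] [624.8 213.5   3. ] bottom 339 341 317 [629.6 225.6   0. ]Traceback (most recent call last):
  File "<stdin>", line 14, in <module>
    return umr_minimum(a, axis, None, out, keepdims, initial, where)
ValueError: zero-size array to reduction operation minimum which has no identity
```

```bash
cat >> h.py <<'E'
def foot(f):
    m=bot.camera_model("scene");K=np.array(m["K"]);T=np.linalg.inv(np.array(m["camera_from_world"]))
    def ray(u,v,z):
        r=T[:3,:3]@np.linalg.inv(K)@[u,v,1];return T[:3,3]+r*(z-T[2,3])/r[2]
    w=wood(cv2.imread(f"pics/{f}.png")).astype(np.uint8);w[:290]=0;w[:,:325]=0;w[:,400:]=0;w[340:]=0
    c=max(cv2.findContours(w,0,1)[0],key=cv2.contourArea).reshape(-1,2)
    v=c[:,1].max();b=c[c[:,1]>=v-1];l=c[c[:,0].argmin()]
    p=ray(b[:,0].max(),v,0);o=311.5-.0437*(p[0]-356)
    print(f,"-y corner",l,ray(*l,3),"+y corner",b[:,0].max(),v,p,"oven",o,"gap",o-p[1])
E
python3 -c "
from h import *
np.set_printoptions(suppress=True,precision=1)
for f in('s5','s6','s7'):foot(f)"
```

```text
s5 -y corner [337 313] [624.8 213.5   3. ] +y corner 342 317 [628.6 227.8   0. ] oven 299.5867417068494 gap 71.75952714453655
s6 -y corner [342 315] [625.3 226.4   3. ] +y corner 347 319 [629.1 240.6   0. ] oven 299.5676569312806 gap 58.93570217880642
s7 -y corner [349 319] [629.  245.4   3. ] +y corner 354 322 [630.2 258.6   0. ] oven 299.51888680475366 gap 40.90558908408758
```

The ray estimate gives 41 mm, which agrees with the geometry (about 39 mm). Another 6.5 mm of push should bring it to about 30 mm.

>>> {"method": "carry_out", "body": {
  "deltas": [
    [[-1.5,0,0,0],[-3,0,0,0],[-4.5,0,0,0],[-5.5,0,0,0],[-6.5,0,0,0],[-6.5,0,0,0],[-6.5,0,0,0]]
  ]
}}

```text
time: 14.15
tool_pos: [485.9, 233.1, 71.1]
tcp_rot: [3.141, -0.001, -1.614]
contact_force: [-0.9, -5.9, 1.4]
grip_width: 92.2
```

```bash
python3 -c "
from h import *
board('scene','s8');foot('s8')"
```

```text
14.15 [485.9 233.1  71.1] [-0.9 -5.9  1.4]
scene pts 420
190 98 x 341.9047172848756 638.8294794432912 y@470 296.12432101174875 yaw -2.9913788364722382
220 149 x 345.52289698522486 635.777711753403 y@470 295.9377661629982 yaw -2.6531578306037282
s8 -y corner [353 320] [627.8 255.    3. ] +y corner 358 324 [631.5 269.1   0. ] oven 299.45955571417994 gap 30.388982228264865
```

The gap at the +x end is about 30 mm. I'll back away, go up and clear, then check the whole foot.

>>> {"method": "carry_out", "body": {
  "deltas": [
    [[5,0,0,0],[15,0,0,0],[28,0,0,0],[38,0,0,0],[38,0,0,0],[38,0,-30,0],[38,0,-70,0],[38,0,-115,0],[38,0,-165,0],[38,0,-210,0],[38,0,-240,0],[80,0,-240,0],[130,0,-240,0],[180,0,-240,0],[200,0,-240,0],[200,0,-240,0],[200,0,-240,0]]
  ]
}}

```text
time: 15.9
tool_pos: [477.9, 54.0, 310.6]
tcp_rot: [-3.14, -0.021, -1.637]
contact_force: [0.1, 1.3, 1.0]
grip_width: 91.5
```

```bash
python3 - <<'E'
from h import *
im,d,P,q=board('scene','s9');foot('s9')
im2,_,P2,q2=board('top','t9')
for x0 in(339,484,629):
    s=q2[(abs(q2[:,0]-x0)<20)&(q2[:,2]<150)&(q2[:,2]>15)];k=np.polyfit(s[:,2],s[:,1],1)
    f=k[1]+16/np.cos(np.arctan(k[0]));o=311.5-.0437*(x0-356)
    print(x0,len(s),"lean",np.degrees(np.arctan(k[0])),"gap",o-f)
d=np.load("pics/s9.npy");q,r,b=rect(P,124,136,(420,580,5,150),None,d);print("tin",r)
cv2.imwrite("pics/c9.png",np.hstack([cv2.resize(im[90:390,180:480],(400,400)),cv2.resize(im2[130:350,180:400],(400,400))]))
E
```

```text
15.9 [477.9  54.  310.6] [0.1 1.3 1. ]
scene pts 380
190 94 x 354.2390362507617 638.0897364175039 y@470 296.25287708786516 yaw -2.793888662563442
220 120 x 344.4612621251829 636.8795221296735 y@470 296.4135587504663 yaw -2.694029882945293
s9 -y corner [353 320] [627.8 255.    3. ] +y corner 358 324 [631.5 269.1   0. ] oven 299.45955571417994 gap 30.388982228264865
15.95 [477.9  54.4 310.6] [-0.9  0.3 -0.7]
top pts 2054
10 130 x 343.55412741082364 623.3286332265118 y@470 265.9480423857824 yaw -2.516554766016011
40 291 x 341.9651333702843 625.6161795221079 y@470 269.50493136583606 yaw -1.898309275310807
70 255 x 341.5653712301667 624.1518650978338 y@470 273.2150385399837 yaw -2.552929045589484
100 243 x 342.673662402501 593.1433052887896 y@470 277.1953647136958 yaw -2.5598387664454467
130 254 x 343.02995984054024 586.3605920222051 y@470 281.34294227962 yaw -2.620296621874231
160 224 x 343.09668862469414 625.6388793699172 y@470 285.35774357119357 yaw -2.615163522915572
190 590 x 343.56348510916746 635.1604407339237 y@470 293.92502167035644 yaw -1.787674523149664
339 71 lean 7.693593933043069 gap 29.434207519098095
484 163 lean 7.9099549079402705 gap 28.974760940559406
629 40 lean 11.77254781671927 gap 29.772884321054732
tin ((490.5248107910156, 84.13533782958984), (111.13582611083984, 113.50585174560547), 83.52239227294922)
```

View pics/c9.png

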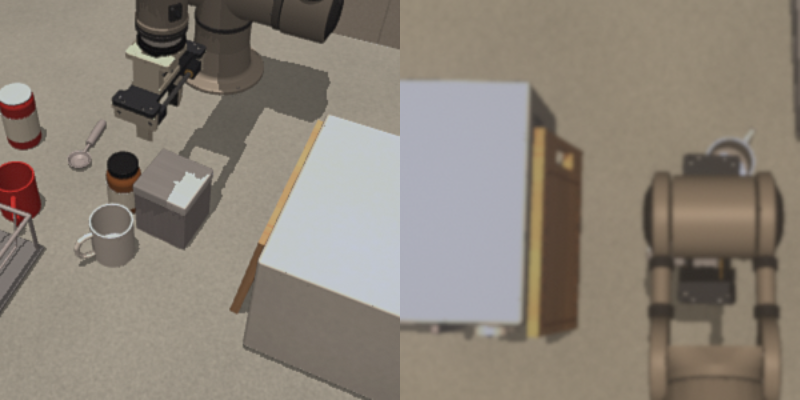

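The board stands square against the oven, leaning 7.7° with gaps of about 29–30 mm. The tin, mug and jar haven't moved, and the hand is clear of everything. Handing in.

```bash
python3 -c "
from plant import bot
print(bot.get_obs()['time']);print(bot.close_job())"
```

```text
16.0
the job is handed in; nothing more can be done
None
```

The board leans steeply against the microwave again, with its foot about 3 cm from the oven's side. The job took 16 s.

- **Tipping:** I pushed the board's top edge with the fingers until it went past upright and fell onto the oven.
- **Pushing the foot in:** I pushed it in low with the hand square to the oven. The hand can only point straight down, so by my geometry it was the lower edge of the gripper's body, about 7 cm up, that touched the board, not the fingertips. The highest force I read was about 10 N, against the 40 N limit.
- **Final position:** from the top view, the gap is 29.4 mm at the left, 29.0 mm in the middle and 29.8 mm at the right. The scene camera gave 30.4 mm at the right end. The board is at -2.5° and the oven side at -2.5°, so it is square.
- **Lean:** it leans about 8°. At the right end the fit gave 11.8°, which disagrees; I put that down to few points there (40) next to the hand slot.
- **Other things:** the tin measured the same before and after, to within about 1 mm and 1.5°. The mugs, jars, can and spoon looked unmoved where the pictures showed them, but I did not measure them. The arm was clear of everything at the end.

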